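# Show a root cartridge to the inspection camera

### The arm

A 6-joint arm with a two-finger parallel gripper is mounted at the origin on the work surface. World frame = base frame: x ahead of the robot, y to its left, z up, the work surface at z = 0. Lengths are in m, angles in rad, forces in N, time in s.
With the tool pointing down it reaches from about 0.225 to 0.875 m from the base axis. Payload 3.4 kg.
Tool frame: the origin (TCP) lies midway between the tips of the shut fingers; the grasp point (between the pads) lies 19 mm behind it (manip.grasp_offset is the distance from the TCP to the grasp point, in m); x points along the fingers, y is the direction in which the jaws open and shut, and the axes are right-handed (so a half turn about x gives the same grasp; the last joint's range is limited). The gripper opens to 85 mm and grips with 20 to 120 N. Pads are 22 mm wide; open, the fingers measure 114 mm over their backs; the gripper's body (76 mm by 85 mm) begins 54 mm behind the grasp point. The pads swing forward as they close: fully open they stand 13 mm farther back than shut.
Start: joints at [-1.364, 0.276, 1.505, -0, 1.361, -0.121], TCP at [0.185, -0.544, 0.231] pointing down, gripper open.
Joint ranges: [-2.89, 2.89], [-0.75, 2.08], [0.22, 2.7], [-1.18, 4.32], [0.11, 2.71], [-2.7, 2.7]. Speed limits (rad/s): [2.57, 2.57, 3.14, 3.14, 3.14, 3.14].

### API

Orientations are given as a unit quaternion [w, x, y, z].
In Python, from rig import manip gives the robot as it stands.
- The arm moves only by the shell command python3 -m creep 'ROWS' [OPENING] [FORCE]. ROWS is a JSON object of lists of equal length, an entry for each row: "delta_pos": the shift along the tool's x, y, z in cm, a list of three; "dr": the turn, a rotation vector about the tool's x, y, z in rad, a list of three. In form: {"delta_pos": [[dx, dy, dz], ...], "dr": [[rx, ry, rz], ...]}. A call has 1 to 10 rows; each row is the pose to reach, as a shift and turn from the pose commanded when the call began, along the tool's axes at that moment; what a row does not reach only later rows make up. A row lasts 1/10 s, in which the tool goes at most 50 mm and 8.59 degrees, less where a joint would pass 70% of its speed; a pose out of reach is approached as far as the arm can. A call with a gripper value outside its range is refused whole. OPENING is the opening, from -1 (shut) to 1 (fully open), set as the call begins (- or left out, the last holds). The fingers move at their own pace and stop on an object; FORCE is the grip in N (left out, the last holds). Time passes only in rows, so rows that repeat a pose let the fingers close. It gives the time, the measured TCP pose, the force and the opening at its end, in the units of the state.
- manip.get_state(): the state, without advancing time (a new reading comes with each control period).
- manip.get_image(name): name is "side" or "top"; returns a dict with "pixels" (384x512x3 uint8, blue, green, red), "depth" (384x512 float32, m along the optical axis (not along the pixel's ray), 0 where there is no reading), "intrinsics" (3x3 intrinsics, pixels), "k1" (the pictures are not rectified: a ray, as slopes to the right and down, at radius r is drawn at 1 + k1 r^2 times it, then the intrinsics apply), "rvec" (rotation vector, rad) and "tvec" (3), from world to camera coordinates, as OpenCV has them. Camera axes: x right, y down, z forward; pixel columns grow to the right and rows downward; lengths in m; the calibration is good to about 2 mm. A picture is of the moment at which its call begins.
- manip.sign_off(): hands the job in, once; it reports no verdict.
The state is a dict: "clock": time; "qpos": joint angles; "qd": joint speeds; "effort": joint torques, N m; "position": TCP position; "ee_rot": TCP orientation; "contact_force": force on the tool from outside, world axes, zero at the start; "moment": the same for the moment, N m; "width": finger opening in m.
Only numpy, scipy, OpenCV 4.12 (cv2) and the standard library are available. Lean on these libraries where they do the work, as an engineer would, in place of code of your own. Each camera call takes 0.05 s, during which the arm holds its last target. There are 200 camera calls.

### The job

The root tray of the plant growth unit is parked under its light cap: pull it by its bridge handle fully out to its stop and leave it out, then lift out the one root cartridge that carries two seed collars (its two neighbours carry one each and stay in their slots). Hold its clear root window up to the inspection camera, squarely facing the lens, upright in the camera's picture, centred, and with the window about 12 cm in front of the lens glass; do not knock the camera or disturb the other things on the bench. Finish while still holding the cartridge there, steady in the gripper and clear of the camera and the growth unit.

Things in the scene. Friction and masses are not known exactly. Their poses are not given: they have to be found in the camera images.
- growth_unit: plant growth unit, fixed: aluminium base with amber side frames 74 mm high and a white light cap on four posts. Origin on the bench under the middle of the cartridge row as it stands with the tray home; x points to the rear, the tray slides out along -x. The cap spans x -30 to +100 mm, y +-190 mm, 202 to 253 mm above the bench: it overhangs the parked cartridges.
- root_tray (a joint): how far the tray is drawn out along the unit's -x, m: 0 home, 0.14 out at its stop; starts home. About 3 N of friction, stays where left. Grey block with three slots (27 x 67 mm, 55 mm deep) in a row along the unit's y at -95, 0, +95 mm, block top 79 mm above the bench; in front of it an apron 40 mm above the bench
- tray_handle (a point): middle of the horizontal grip bar of the tray's steel bridge handle: round bar 12 mm thick, 100 mm long along the unit's y, its middle line 84 mm above the bench and 44 mm above the apron, standing free 130 mm in front of the row of cartridges; moves with the tray
- cartridge: to be shown: black box 24 mm thick (x), 64 wide (y), 110 tall (z), TWO white seed collars on top (13 mm across, 10 high, 34 mm apart along y, 4 mm off-middle to the window side). 0.11-0.21 kg. In any of the slots, axes parallel to the unit's, underside 24 mm above the bench, upper 55 mm above the block. Origin: middle of underside. Window on its +x side, away from the handle, hidden in the slot
- window (a point): centre of the cartridge's clear window, on its +x face, 31 mm above its underside and 12 mm from its middle plane (the window is 58 mm wide, 56 mm high, flush); axes as the cartridge
- neighbour_a: another cartridge, the same box but with ONE collar in the middle of its top; origin and axes as the cartridge; stands in another slot and stays there
- neighbour_b: as neighbour_a, in the remaining slot
- camera_stand: the inspection camera's stand, fixed: grey foot plate 150 x 130 x 12 mm, steel column 22 mm thick and 372 mm high. Origin on the bench on the column's axis; the camera is on its -x side
- lens (a point): front glass centre of the inspection camera (white body 44 x 36 x 40 mm, black barrel 34 mm across). It looks along this frame's -x; y is level; z is up in its picture. Height (220-300 mm) and downward slant (0.15-0.45 rad) vary; joints held by friction only. Shown right: cartridge axes parallel to these (x to x, z to z), window centre at (-120, 0, 0) mm here
- nutrient_bottle: bystander: white bottle 56 mm across, 140 mm high; origin at its underside
- collar_box: bystander: clear open box 110 x 80 x 32 mm with a divider; origin at its underside
- brush: bystander: small brush lying on the bench, 150 mm long
- beaker: bystander: clear beaker 66 mm across, 75 mm high; origin at its underside
- seed_jar: bystander: amber jar 48 mm across, 55 mm high; origin at its underside
- forceps: bystander: steel forceps lying on the bench, 128 mm long
Mind the look-alikes: they are no part of the job. Leave any blue look-alike of the cartridge alone.

How it is judged:
On the way, in this order (a step that is already met when the one before it is completed fails the run):
1. the tray is drawn fully out from under the light cap, with the cartridge still in its slot (value of joint root_tray above 0.125 m and height (world z) of cartridge below 0.045 m), for 0.2 s.
2. the cartridge is gripped and lifted clear of its slot (height (world z) of cartridge above 0.085 m and contact force between cartridge and the fingers above 1 N), for 0.2 s.
At the end, for the whole second after the job is handed in: Held still by the fingers alone: window 95-145 mm from the lens glass, within 18 mm of the line of sight sideways and vertically, facing the lens, square and upright to the camera within 0.16 rad; tray at least 0.12 m out, neighbours in their slots, camera untouched (all of step 2 and x of window in the frame of lens between -0.145 and -0.095 m and y of window in the frame of lens between -0.018 and 0.018 m and z of window in the frame of lens between -0.018 and 0.018 m and angle between the x axis of cartridge and the x axis of lens, either way round below 0.16 rad and angle between the z axis of cartridge and the z axis of lens, either way round below 0.16 rad and x of lens in the frame of cartridge above 0.05 m and angle between cartridge's own z axis and vertical below 1 rad and linear speed of cartridge below 0.02 m/s and angular speed of cartridge below 0.2 rad/s and contact force between cartridge and camera_stand below 0.1 N and contact force between cartridge and growth_unit below 0.1 N and contact force between anything else and camera_stand below 0.5 N and value of joint root_tray above 0.12 m and height (world z) of each of neighbour_a, neighbour_b below 0.04 m); the arm keeps its last pose, push and grip.
It fails at once if a neighbouring cartridge is lifted or tipped (height (world z) of any of neighbour_a, neighbour_b above 0.045 m or angle between any of neighbour_a, neighbour_b's own z axis and vertical above 0.25 rad).
It fails at once if the inspection camera is knocked out of its setting (distance of lens from where it was at the start of the episode above 0.01 m).
It fails at once if a bystander on the bench is disturbed (distance of any of nutrient_bottle, collar_box, brush, beaker, seed_jar, forceps from where it was at the start of the episode above 0.03 m).
It also fails if it takes over 64 s, if anything falls off the work surface, if the arm or the gripper's body presses on something with over 40 N, if the wrist force passes 120 N, or if a joint passes its speed limit or range.

## Working session

There is one attempt and no reset: what is moved stays moved. The work goes in short steps, Python scripts to look and compute and a shell command to move; the robot and the scene stay as the last step left them, time stands still between calls to the robot, and variables do not carry over. Pictures are saved under pics/ and viewed, about 8 in all and at most 12, crops included, and the job is handed in when it is done.

```bash
ls; mkdir -p pics; cat > h.py <<'E'
import numpy as np, cv2
from rig import manip
from scipy.spatial.transform import Rotation as R
def shot(n):
    im=manip.get_image(n); return im
def cloud(im):
    K=im["intrinsics"];k1=im["k1"];h,w=im["depth"].shape
    u,v=np.meshgrid(np.arange(w),np.arange(h))
    d=np.array([k1,0,0,0,0],float)
    p=cv2.undistortPoints(np.stack([u,v],-1).reshape(-1,1,2).astype(np.float64),np.array(K,float),d).reshape(h,w,2)
    Rm=cv2.Rodrigues(np.array(im["rvec"],float))[0];t=np.array(im["tvec"],float).ravel()
    z=im["depth"][...,None]
    c=np.concatenate([p*z,z],-1)
    W=(c-t)@Rm
    W[im["depth"]==0]=np.nan
    rays=np.concatenate([p,np.ones((h,w,1))],-1)@Rm
    return W,rays,-Rm.T@t
E
python3 - <<'E'
from h import *
for n in("side","top"):
    im=shot(n); cv2.imwrite(f"pics/{n}0.png",im["pixels"]); np.savez(f"{n}0.npz",**{k:np.array(v) for k,v in im.items()})
    W,r,c=cloud(im); print(n,c,im["k1"],np.array(im["intrinsics"]).tolist(), (im["depth"]>0).mean())
print(manip.get_state())
E
```

```text
pics
side [0.23263288 1.20695221 0.93278017] 0.048029800884299416 [[444.1364798092681, 0.0, 257.6596206738313], [0.0, 444.1364798092681, 188.63519012023355], [0.0, 0.0, 1.0]] 0.9959920247395834
top [0.45371388 0.03168105 1.3323879 ] -0.050507219123528964 [[393.6253863476661, 0.0, 253.01609714219964], [0.0, 393.6253863476661, 185.39613996810925], [0.0, 0.0, 1.0]] 0.9961802164713541
{'clock': 0.1, 'qpos': array([-1.36398300e+00,  2.76542757e-01,  1.50599609e+00,  1.33299791e-05,
        1.36071327e+00, -1.20991776e-01]), 'qd': array([-0.00015213, -0.00218668, -0.00206774,  0.00036525,  0.00060523,
        0.00049317]), 'effort': array([ 1.09724395e-03, -4.17700946e+01, -2.46404833e+01, -2.16784761e-04,
        5.81844521e-03, -1.81237265e-07]), 'position': array([ 0.1850374 , -0.54391914,  0.23052411]), 'ee_rot': array([-0.11479102, -0.69760951, -0.11596375,  0.69765063]), 'contact_force': array([-0.6210873 ,  0.36651456,  0.49639771]), 'moment': array([-0.0473203 ,  0.03460574,  0.00905018]), 'width': 0.08521950163720508}
```

View pics/top0.png

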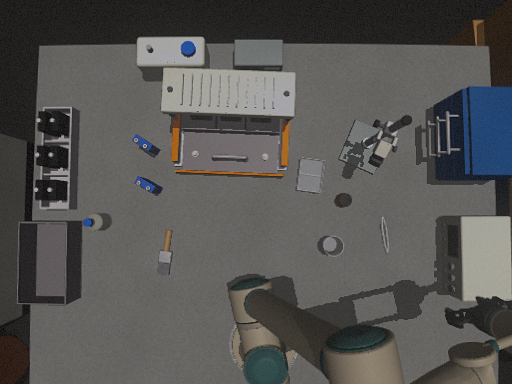

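View pics/side0.png

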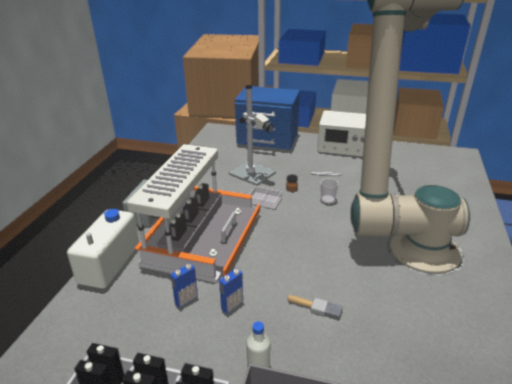

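Top view: unit at (230,120) with handle bar at (229,157); camera stand at (375,145); two blue look-alikes on the bench at (146,145) and (148,185). Side view: camera on stand at (258,122). Measuring now.

```bash
python3 - <<'E'
from h import *
T=dict(np.load("top0.npz"));S=dict(np.load("side0.npz"))
W,r,c=cloud(T); Ws,rs,cs=cloud(S)
P=lambda W,u,v:np.round(W[v,u],3)
def rect(pts):
    (a,b),(w,h),an=cv2.minAreaRect(pts[:,:2].astype(np.float32)*1000); 
    return np.round([a,b,w,h,an],1)
U,V=np.meshgrid(np.arange(512),np.arange(384))
# cap
m=(abs(W[...,2]-.253)<.012)&(U>155)&(U<302)&(V>60)&(V<125); print("cap",m.sum(),rect(W[m]),np.median(W[m][:,2]))
# handle
m=(W[...,2]>.07)&(W[...,2]<.11)&(U>205)&(U<255)&(V>148)&(V<168); print("handle",m.sum(),rect(W[m]),np.median(W[m],0),W[m].min(0),W[m].max(0))
hsv=cv2.cvtColor(T["pixels"],cv2.COLOR_BGR2HSV)
m=(hsv[...,0]>5)&(hsv[...,0]<20)&(hsv[...,1]>180)&(hsv[...,2]>120)&(U>165)&(U<295)&(V>100)&(V<180);print("orange",m.sum(),rect(W[m]),np.nanmedian(W[m],0))
# side: camera region cloud
m=(Us:=(U>235))&(U<285)&(V>80)&(V<190)&(Ws[...,2]>.02)&(Ws[...,0]<.85)
print("cam side",m.sum())
for z in np.arange(.02,.4,.02):
    k=m&(abs(Ws[...,2]-z)<.01); print(round(z,2),k.sum(),np.round(np.median(Ws[k],0),3),np.round(Ws[k].min(0),3),np.round(Ws[k].max(0),3)) if k.sum() else 0
m=(U>335)&(U<415)&(V>110)&(V<175)
for z in np.arange(.0,.4,.02):
    k=m&(abs(W[...,2]-z)<.01); print("top",round(z,2),k.sum(),np.round(np.median(W[k],0),3),np.round(W[k].min(0),3),np.round(W[k].max(0),3)) if k.sum() else 0
a=cv2.resize(S["pixels"][80:190,215:300],None,fx=5,fy=5,interpolation=cv2.INTER_CUBIC)
b=cv2.resize(T["pixels"][105:180,335:415],None,fx=5,fy=5,interpolation=cv2.INTER_CUBIC)
b=cv2.copyMakeBorder(b,0,a.shape[0]-b.shape[0],0,0,0)
o=np.hstack([a,b])[:, :800];cv2.imwrite("pics/cam0.png",cv2.convertScaleAbs(o,alpha=1.3))
a=cv2.resize(S["pixels"][140:280,130:280],None,fx=4,fy=4,interpolation=cv2.INTER_CUBIC);cv2.imwrite("pics/unit0.png",cv2.convertScaleAbs(a,alpha=1.6))
E
```

```text
cap 3302 [781.6 108.4 375.8 129.2  87.6] 0.24286044982388583
handle 132 [617.4 114.4 108.7  12.4  87.5] [0.61732384 0.11268053 0.08798461] [0.60895406 0.06007034 0.07196062] [0.62467377 0.1686105  0.09657648]
orange 651 [599.9  94.8 155.4 398.6  15.8] [0.62618584 0.11175774 0.07122871]
cam side 2989
0.02 130 [ 0.659 -0.575  0.026] [ 0.574 -0.588  0.02 ] [ 0.808 -0.189  0.03 ]
0.04 180 [ 0.667 -0.576  0.04 ] [ 0.546 -0.59   0.03 ] [ 0.808 -0.175  0.05 ]
0.06 253 [ 0.676 -0.578  0.058] [ 0.578 -1.265  0.05 ] [ 0.85  -0.331  0.07 ]
0.08 221 [ 0.68 -0.58  0.08] [ 0.579 -1.26   0.07 ] [ 0.85  -0.323  0.09 ]
0.1 119 [ 0.675 -0.578  0.1  ] [ 0.579 -1.238  0.09 ] [ 0.84  -0.328  0.11 ]
0.12 129 [ 0.673 -0.575  0.118] [ 0.58  -0.588  0.11 ] [ 0.803 -0.326  0.13 ]
0.14 114 [ 0.638 -0.579  0.14 ] [ 0.581 -0.744  0.13 ] [ 0.804 -0.332  0.15 ]
0.16 132 [ 0.657 -0.579  0.158] [ 0.581 -0.729  0.15 ] [ 0.803 -0.331  0.17 ]
0.18 222 [ 0.67  -0.577  0.182] [ 0.582 -0.591  0.17 ] [ 0.804 -0.33   0.19 ]
0.2 245 [ 0.676 -0.581  0.202] [ 0.582 -0.626  0.19 ] [ 0.805 -0.329  0.21 ]
0.22 710 [ 0.684 -0.653 
[... 1584 characters left out ...]
.227] [ 0.583 -0.302  0.222] [ 0.615 -0.288  0.228]
top 0.24 171 [ 0.592 -0.306  0.245] [ 0.567 -0.354  0.231] [ 0.698 -0.288  0.25 ]
top 0.26 515 [ 0.638 -0.319  0.261] [ 0.577 -0.361  0.25 ] [ 0.7   -0.291  0.27 ]
top 0.28 61 [ 0.633 -0.33   0.272] [ 0.613 -0.352  0.27 ] [ 0.681 -0.306  0.289]
top 0.3 26 [ 0.667 -0.335  0.299] [ 0.662 -0.345  0.291] [ 0.68  -0.332  0.309]
top 0.32 29 [ 0.666 -0.336  0.319] [ 0.662 -0.35   0.312] [ 0.682 -0.332  0.329]
top 0.34 27 [ 0.669 -0.335  0.341] [ 0.662 -0.351  0.33 ] [ 0.68  -0.333  0.349]
top 0.36 25 [ 0.668 -0.335  0.358] [ 0.661 -0.345  0.351] [ 0.681 -0.332  0.37 ]
top 0.38 75 [ 0.671 -0.344  0.375] [ 0.66  -0.357  0.371] [ 0.683 -0.332  0.379]
```

View pics/cam0.png

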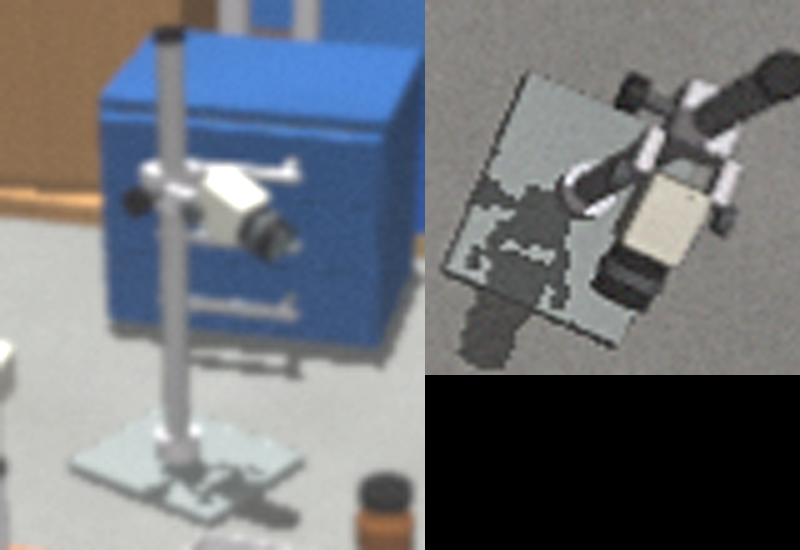

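View pics/unit0.png

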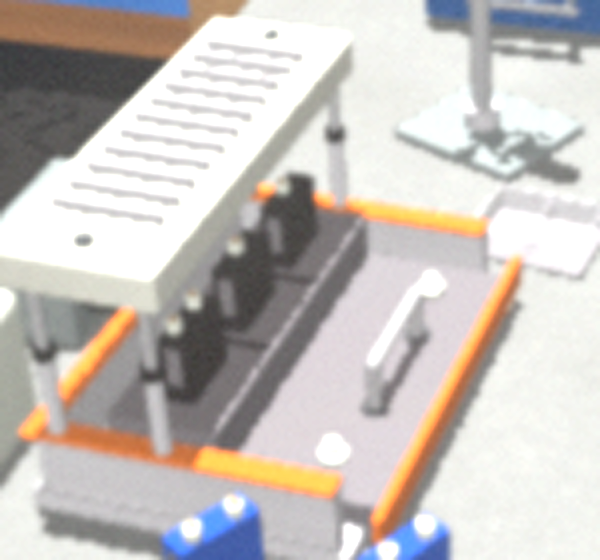

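The crops show the near (+y) cartridge with two collars at about side px (173–179, 214–221); the two others carry one each. The camera slants down towards the robot. Next I compute the lens frame and the handle move.

```bash
cat >> h.py <<'E'
def go(pos,Rt,st=None):
    st=st or manip.get_state(); q=st["ee_rot"]; R0=R.from_quat([q[1],q[2],q[3],q[0]])
    d=R0.inv().apply(np.array(pos)-st["position"])*100; rv=(R0.inv()*R.from_matrix(Rt)).as_rotvec()
    print("delta cm",np.round(d,2).tolist(),"dr",np.round(rv,3).tolist())
    return R0
def down(yaw,s=1):  # tool x down, tool y = s * (cos yaw, sin yaw,0)
    x=np.array([0,0,-1.]);y=s*np.array([np.cos(yaw),np.sin(yaw),0]);return np.stack([x,y,np.cross(x,y)],1)
E
python3 - <<'E'
from h import *
T=dict(np.load("top0.npz"));S=dict(np.load("side0.npz"))
U,V=np.meshgrid(np.arange(512),np.arange(384))
def proj(I,X):
    rv,t,K,k=I["rvec"],I["tvec"],I["intrinsics"],float(I["k1"]); return cv2.projectPoints(np.float64(X).reshape(-1,1,3),rv.astype(float),t.astype(float),K.astype(float),np.array([k,0,0,0,0.]))[0].reshape(-1,2)
for n,I in(("top",T),("side",S)):
    W,r,c=cloud(I); hsv=cv2.cvtColor(I["pixels"],cv2.COLOR_BGR2HSV)
    near=(W[...,2]>.2)&(W[...,2]<.285)&(np.hypot(W[...,0]-.61,W[...,1]+.315)<.065)
    # foot plate
    f=(abs(W[...,2]-.012)<.006)&(np.hypot(W[...,0]-.65,W[...,1]+.33)<.13)
    # ray on plane
    if n=="top":
        f=cv2.morphologyEx(f.astype(np.uint8),cv2.MORPH_OPEN,np.ones((3,3)))>0
        p=W[f];(a,b),(w,h),an=cv2.minAreaRect(np.float32(p[:,:2]*1000));print("plate",a,b,w,h,an)
    wh=near&(hsv[...,2]>140)&(hsv[...,1]<60); dk=near&(hsv[...,2]<90)
    for nm,m in(("white",wh),("dark",dk)):
        p=W[m]; u,s,vt=np.linalg.svd(p-p.mean(0),full_matrices=False)
        print(n,nm,m.sum(),p.mean(0).round(4),p.min(0).round(3),p.max(0).round(3)); print("  sv",(s/np.sqrt(len(p))).round(4),vt.round(3).tolist())
R0=go([0.6174,0.1144,0.25],down(-.043)); go([0.6174,0.1144,0.25],down(-.043,-1)); print(R0.as_matrix().round(3))
E
```

```text
plate 662.4744873046875 -338.62237548828125 130.2896270751953 151.1265106201172 66.76165008544922
top white 227 [ 0.623  -0.3232  0.265 ] [ 0.593 -0.36   0.256] [ 0.664 -0.298  0.277]
  sv [0.0193 0.0129 0.0042] [[-0.88, 0.472, -0.06], [0.471, 0.882, 0.022], [-0.064, 0.009, 0.998]]
top dark 337 [ 0.6202 -0.3164  0.2505] [ 0.567 -0.359  0.202] [ 0.673 -0.288  0.279]
  sv [0.0352 0.0161 0.01  ] [[-0.917, 0.373, -0.138], [0.377, 0.926, 0.001], [0.128, -0.051, -0.99]]
side white 94 [ 0.6266 -0.3207  0.2648] [ 0.594 -0.364  0.254] [ 0.67  -0.296  0.275]
  sv [0.0202 0.0142 0.0048] [[-0.94, 0.335, -0.065], [-0.338, -0.941, 0.023], [-0.054, 0.044, 0.998]]
side dark 92 [ 0.5981 -0.299   0.2405] [ 0.572 -0.319  0.217] [ 0.654 -0.286  0.261]
  sv [0.0237 0.0087 0.0077] [[-0.974, -0.066, -0.217], [0.225, -0.167, -0.96], [-0.027, 0.984, -0.178]]
delta cm [-1.85, -48.41, -62.13] dr [-1.2, -0.001, 0.001]
delta cm [-1.85, -48.41, -62.13] dr [1.942, 0.001, 0.001]
[[-0.     0.322 -0.947]
 [ 0.002 -0.947 -0.322]
 [-1.    -0.002 -0.   ]]
```

```bash
python3 - <<'E'
from h import *
out={}
for n in("top","side"):
    L=[manip.get_image(n) for _ in range(8)]
    I=dict(L[0]);d=np.stack([l["depth"] for l in L]).astype(float);d[d==0]=np.nan
    I["depth"]=np.nan_to_num(np.nanmedian(d,0));I["pixels"]=np.mean([l["pixels"] for l in L],0).astype(np.uint8)
    np.savez(n+"A.npz",**{k:np.array(v) for k,v in I.items()})
    W,r,c=cloud(I);hsv=cv2.cvtColor(I["pixels"],cv2.COLOR_BGR2HSV)
    near=(W[...,2]>.2)&(W[...,2]<.29)&(np.hypot(W[...,0]-.61,W[...,1]+.315)<.065)
    wh=(near&(hsv[...,2]>125)&(hsv[...,1]<70)).astype(np.uint8)
    er=cv2.erode(wh,np.ones((3,3))); k,lab,st,_=cv2.connectedComponentsWithStats(er); j=1+st[1:,4].argmax()
    m=lab==j; p=W[m]; q=p.mean(0)
    for _ in range(4):
        u,s,vt=np.linalg.svd(p-p.mean(0),full_matrices=False); e=abs((p-p.mean(0))@vt[2]); p=p[e<max(.003,np.percentile(e,85)) ]
    nn=vt[2]*np.sign(vt[2][2]); print(n,"white body",m.sum(),len(p),p.mean(0).round(4),"normal",nn.round(3),"tilt",np.arccos(nn[2]).round(3),"az",np.degrees(np.arctan2(nn[1],nn[0])).round(1),"rms",s[2]/np.sqrt(len(p)))
    full=cv2.dilate((lab==j).astype(np.uint8),np.ones((3,3)))&wh
    pp=W[full>0];print("  rect",cv2.minAreaRect(np.float32(pp[:,:2]*1000)))
    # barrel profile: coordinates along d (yaw -23.2) relative column axis
    for yaw in(-.405,):
        dd=np.array([-np.cos(yaw),-np.sin(yaw)]);ll=np.array([-np.sin(yaw),np.cos(yaw)])
        a=(W[...,:2]-[.671,-.344])@dd; l=(W[...,:2]-[.671,-.344])@ll
        for lo in np.arange(0.02,.14,.008):
            k=near&(a>lo)&(a<=lo+.008)&(abs(l)<.03); 
            if k.sum()>3: print("  a",round(lo+.004,3),k.sum(),"z95",np.percentile(W[k][:,2],[10,50,95]).round(4),"l",np.percentile(l[k],[2,50,98]).round(4),"V",np.median(hsv[k][:,2]))
# image for pixel axis
T=np.load("topA.npz");S=np.load("sideA.npz")
a=cv2.resize(S["pixels"][105:140,235:285],None,fx=10,fy=10,interpolation=cv2.INTER_CUBIC)
b=cv2.resize(T["pixels"][125:170,365:395],None,fx=10,fy=10,interpolation=cv2.INTER_CUBIC)
a=cv2.copyMakeBorder(a,0,100,0,0,0); cv2.imwrite("pics/cam1.png",cv2.convertScaleAbs(np.hstack([a,b]),alpha=1.5))
E
```

```text
top white body 120 120 [ 0.615  -0.32    0.2655] normal [-0.324  0.141  0.936] tilt 0.361 az 156.5 rms 0.0008034219305944749
  rect ((615.2476196289062, -320.2535705566406), (32.4018669128418, 39.222801208496094), 66.83114624023438)
  a 0.024 28 z95 [0.2469 0.2612 0.2631] l [-0.0249  0.019   0.0279] V 129.5
  a 0.032 31 z95 [0.2468 0.2606 0.2626] l [-0.0246  0.0056  0.0279] V 132.0
  a 0.04 50 z95 [0.2467 0.261  0.272 ] l [-0.0295  0.0055  0.0286] V 94.0
  a 0.048 58 z95 [0.251  0.2694 0.2725] l [-0.029   0.0021  0.0284] V 156.0
  a 0.056 52 z95 [0.254  0.2668 0.2692] l [-0.0157  0.005   0.0179] V 156.0
  a 0.064 46 z95 [0.2467 0.2635 0.2661] l [-0.017   0.0031  0.0181] V 155.0
  a 0.072 49 z95 [0.2559 0.2607 0.2634] l [-0.0164  0.0037  0.0182] V 154.0
  a 0.08 50 z95 [0.2443 0.2566 0.26  ] l [-0.015   0.0034  0.017 ] V 95.5
  a 0.088 36 z95 [0.242  0.2493 0.2523] l [-0.0153  0.0022  0.0187] V 37.0
  a 0.096 44 z95 [0.2388 0.2482 0.2518] l [-0.0143  0.0046  0.0173] V 59.0
  a 0.104 37 z95 [0.2368 0.2429 0.2468] l [-0.0129  0.0037  0.0172] V 37.0
  a 0.112 4 z95 [0.2414 0.2432 0.2446]
[... 389 characters left out ...]
0.0212 0.0257] V 144.0
  a 0.04 21 z95 [0.2385 0.2632 0.274 ] l [-0.0103  0.0169  0.0281] V 133.0
  a 0.048 27 z95 [0.2405 0.262  0.2723] l [-0.0158  0.0176  0.0283] V 134.0
  a 0.056 30 z95 [0.2336 0.2583 0.2698] l [-0.0113  0.0174  0.02  ] V 130.5
  a 0.064 27 z95 [0.232  0.2629 0.2674] l [-0.014   0.0135  0.0198] V 174.0
  a 0.072 28 z95 [0.2392 0.2593 0.2631] l [-0.0119  0.0147  0.0199] V 172.5
  a 0.08 24 z95 [0.2391 0.2526 0.259 ] l [-0.0125  0.0111  0.0184] V 81.0
  a 0.088 21 z95 [0.2305 0.2445 0.2535] l [-0.0014  0.0148  0.0212] V 72.0
  a 0.096 28 z95 [0.221  0.2394 0.2508] l [-0.0136  0.009   0.017 ] V 66.5
  a 0.104 20 z95 [0.2296 0.2393 0.2472] l [-0.0116  0.0039  0.0165] V 67.5
```

View pics/cam1.png

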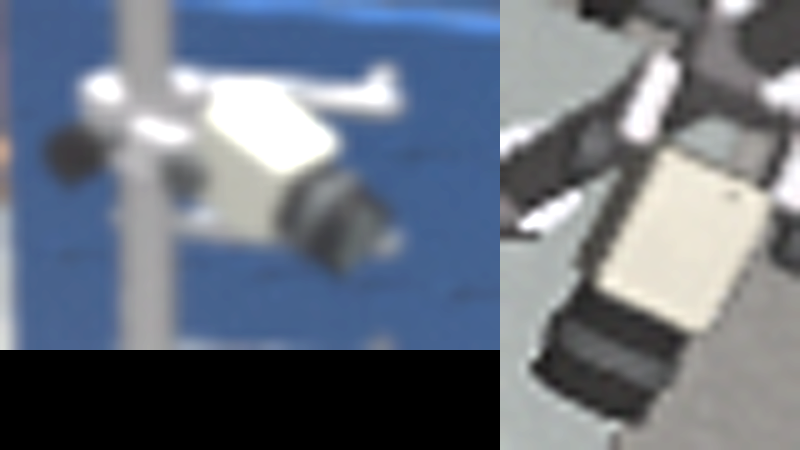

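Body face fit: slant 0.361, stand yaw −0.406, lens ≈ (0.574, −0.302, 0.227). Now moving to above the handle.

```bash
python3 -m creep '{"delta_pos":[[-0.1,-1.2,-1.5],[-0.2,-3.5,-4.5],[-0.3,-6,-7.7],[-0.4,-8.4,-10.8],[-0.5,-10.8,-13.9],[-0.6,-13.2,-17],[-0.7,-15.6,-20.1],[-0.8,-18,-23.2],[-0.9,-20.4,-26.3],[-0.9,-22.8,-29.4]],"dr":[[-0.06,0,0],[-0.12,0,0],[-0.18,0,0],[-0.24,0,0],[-0.3,0,0],[-0.36,0,0],[-0.42,0,0],[-0.48,0,0],[-0.54,0,0],[-0.6,0,0]]}' 1 30
python3 -c "
from h import *
go([.6174,.1144,.2],down(-.043))"
```

```text
clock: 1.9
position: [0.3908, -0.2326, 0.2407]
ee_rot: [0.317, 0.632, 0.317, -0.632]
contact_force: [0.2, 0.1, -0.2]
width: 0.0855
delta cm [4.06, -2.58, -41.36] dr [-0.598, 0.0, -0.001]
```

```bash
python3 -m creep '{"delta_pos":[[0,-0.3,-4.1],[0,-0.5,-8.3],[0,-0.8,-12.4],[0,-1,-16.5],[0,-1.3,-20.7],[0,-1.6,-24.8],[0,-1.8,-29],[0,-2.1,-33],[0,-2.4,-37.5],[0,-2.6,-41.4]],"dr":[[-0.06,0,0],[-0.12,0,0],[-0.18,0,0],[-0.24,0,0],[-0.3,0,0],[-0.36,0,0],[-0.42,0,0],[-0.48,0,0],[-0.54,0,0],[-0.598,0,0]]}'
python3 -c "
from h import *
print(manip.get_state()['qpos'].round(2));go([.6174,.1144,.068],down(-.043))"
```

```text
clock: 2.9
position: [0.6184, 0.1151, 0.2403]
ee_rot: [0.49, 0.511, 0.489, -0.51]
contact_force: [0.7, -1.0, -0.1]
width: 0.0857
[0.07 0.35 1.37 0.   1.42 0.12]
delta cm [17.23, -0.11, 0.08] dr [0.001, -0.0, -0.001]
```

```bash
python3 -m creep '{"delta_pos":[[2,-0.1,0],[4.5,-0.1,0],[7,-0.1,0],[9.5,-0.1,0],[12,-0.1,0],[14,-0.1,0],[15.5,-0.1,0],[16.5,-0.1,0],[17.2,-0.1,0],[17.2,-0.1,0]],"dr":[[0,0,0],[0,0,0],[0,0,0],[0,0,0],[0,0,0],[0,0,0],[0,0,0],[0,0,0],[0,0,0],[0,0,0]]}' && python3 -m creep '{"delta_pos":[[0,0,0],[0,0,0],[0,0,0],[0,0,0],[0,0,0],[0,0,0],[0,0,0],[0,0,0]],"dr":[[0,0,0],[0,0,0],[0,0,0],[0,0,0],[0,0,0],[0,0,0],[0,0,0],[0,0,0]]}' -1 40
```

```text
clock: 3.9
position: [0.6161, 0.113, 0.0676]
ee_rot: [-0.488, -0.511, -0.489, 0.512]
contact_force: [0.1, 0.0, 0.3]
width: 0.0859
clock: 4.7
position: [0.6174, 0.113, 0.0688]
ee_rot: [0.489, 0.512, 0.488, -0.511]
contact_force: [1.2, 0.6, 2.0]
width: 0.0104
```

The bar is gripped (width ≈ 10–12 mm). Pulling.

```bash
python3 -m creep '{"delta_pos":[[0,-0.4,0],[0,-1.2,0],[0,-2.2,0],[0,-3.2,0],[0,-4.2,0],[0,-5.2,0],[0,-6.2,0],[0,-7.2,0],[0,-8.2,0],[0,-9.2,0]],"dr":[[0,0,0],[0,0,0],[0,0,0],[0,0,0],[0,0,0],[0,0,0],[0,0,0],[0,0,0],[0,0,0],[0,0,0]]}' && python3 -m creep '{"delta_pos":[[0,-1,0],[0,-2,0],[0,-2.8,0],[0,-3.5,0],[0,-4,0],[0,-4.4,0],[0,-4.8,0],[0,-5,0],[0,-5,0],[0,-5,0]],"dr":[[0,0,0],[0,0,0],[0,0,0],[0,0,0],[0,0,0],[0,0,0],[0,0,0],[0,0,0],[0,0,0],[0,0,0]]}'
```

```text
clock: 5.7
position: [0.5242, 0.1168, 0.0688]
ee_rot: [0.489, 0.511, 0.488, -0.511]
contact_force: [4.5, -2.4, 5.1]
width: 0.0108
clock: 6.7
position: [0.4787, 0.1187, 0.0688]
ee_rot: [0.491, 0.513, 0.486, -0.509]
contact_force: [11.2, -4.1, -1.8]
width: 0.0104
```

```bash
python3 -m creep '{"delta_pos":[[0,0.2,0],[0,0.2,0],[0,0.2,0],[0,0.2,0],[0,0.2,0],[0,0.2,0],[0,0.2,0],[0,0.2,0]],"dr":[[0,0,0],[0,0,0],[0,0,0],[0,0,0],[0,0,0],[0,0,0],[0,0,0],[0,0,0]]}' 1 && python3 -m creep '{"delta_pos":[[-2,0,0],[-4,0,0],[-7,0,0],[-10,0,0],[-13,0,0],[-16,0,0],[-19,0,0],[-19,-3,0],[-19,-6,0],[-19,-8,0]],"dr":[[0,0,0],[0,0,0],[0,0,0],[0,0,0],[0,0,0],[0,0,0],[0,0,0],[0,0,0],[0,0,0],[0,0,0]]}'
python3 - <<'E'
from h import *
for n in("top","side"):
    I=manip.get_image(n);np.savez(n+"1.npz",**{k:np.array(v) for k,v in I.items()});W,r,c=cloud(I)
    x=W[...,0];y=W[...,1];z=W[...,2]
    v=np.array([np.cos(-.043),np.sin(-.043)]);l=np.array([-v[1],v[0]]);o=np.array([.747,.109])
    a=(W[...,:2]-o)@v;b=(W[...,:2]-o)@l
    for s in(-.095,0,.095):
        m=(abs(z-.134)<.006)&(abs(a+.14)<.03)&(abs(b-s)<.045); 
        if m.sum(): print(n,s,m.sum(),cv2.minAreaRect(np.float32(np.stack([a[m],b[m]],1)*1000)),np.median(z[m]))
        m=(abs(z-.144)<.004)&(abs(a+.14)<.03)&(abs(b-s)<.045); print("   collar",m.sum(),np.stack([a[m],b[m]],1).round(3).tolist()[:12])
T=np.load("top1.npz")["pixels"];S=np.load("side1.npz")["pixels"]
A=cv2.resize(T[60:200,140:310],None,fx=3,fy=3,interpolation=cv2.INTER_CUBIC);B=cv2.resize(S[140:280,170:275],None,fx=2.7,fy=3,interpolation=cv2.INTER_CUBIC)
cv2.imwrite("pics/out1.png",cv2.convertScaleAbs(np.hstack([A,B]),alpha=1.6))
E
```

```text
clock: 7.5
position: [0.4766, 0.1194, 0.0683]
ee_rot: [-0.489, -0.511, -0.489, 0.511]
contact_force: [0.0, 0.6, 0.3]
width: 0.0856
clock: 8.5
position: [0.3947, 0.1229, 0.2584]
ee_rot: [-0.488, -0.511, -0.489, 0.511]
contact_force: [-0.4, -0.0, -0.8]
width: 0.085
top -0.095 150 ((-139.5198974609375, -95.91195678710938), (62.59709930419922, 23.807870864868164), 88.97981262207031) 0.13336003391396342
   collar 13 [[-0.129, -0.095], [-0.133, -0.092], [-0.133, -0.095], [-0.133, -0.098], [-0.136, -0.09], [-0.136, -0.093], [-0.136, -0.096], [-0.136, -0.099], [-0.136, -0.102], [-0.139, -0.093], [-0.139, -0.096], [-0.138, -0.099]]
top 0 152 ((-139.9811553955078, -0.6455059051513672), (62.283966064453125, 24.322538375854492), 89.95874786376953) 0.132713624931247
   collar 16 [[-0.131, 0.002], [-0.131, -0.001], [-0.13, -0.004], [-0.134, 0.005], [-0.134, 0.002], [-0.134, -0.001], [-0.134, -0.004], [-0.137, 0.005], [-0.137, 0.002], [-0.137, -0.001], [-0.137, -0.005], [-0.136, -0.007]]
top 0.095 141 ((-140.66635131835938, 93.88375091552734), (64.32748413085938, 24.536649703979492), 88.86209106445
[... 596 characters left out ...]
0 103 ((-137.02536010742188, 1.4811897277832031), (24.546384811401367, 68.46196746826172), 0.754050076007843) 0.13440235832825187
   collar 13 [[-0.127, -0.005], [-0.13, -0.005], [-0.134, -0.002], [-0.137, -0.005], [-0.13, 0.004], [-0.133, 0.003], [-0.136, 0.003], [-0.138, -0.001], [-0.13, 0.006], [-0.133, 0.003], [-0.136, 0.003], [-0.14, 0.004]]
side 0.095 110 ((-136.7928466796875, 94.0533218383789), (25.18625831604004, 67.59847259521484), 1.9177008867263794) 0.13399693427928322
   collar 26 [[-0.127, 0.074], [-0.131, 0.077], [-0.134, 0.075], [-0.137, 0.074], [-0.131, 0.084], [-0.132, 0.08], [-0.136, 0.081], [-0.139, 0.081], [-0.129, 0.08], [-0.134, 0.084], [-0.136, 0.081], [-0.134, 0.084]]
```

View pics/out1.png

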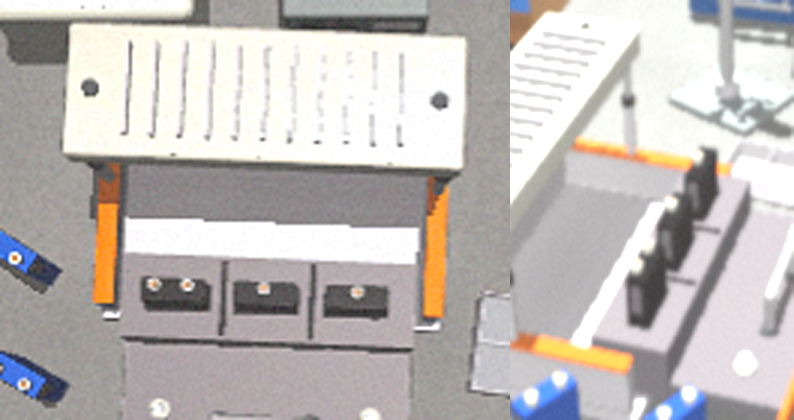

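Image: the tray is out and the two-collar cartridge is the left one at (175,290), i.e. the +y slot. Moving over it.

```bash
python3 -c "
from h import *
go([.6117,.2094,.24],down(-.043))"
```

```text
delta cm [1.82, 21.38, -9.59] dr [-0.001, 0.0, 0.001]
```

```bash
python3 -m creep '{"delta_pos":[[0,1,-0.5],[0.2,3.5,-1.5],[0.4,6.5,-2.9],[0.6,9.5,-4.3],[0.8,12.5,-5.6],[1,15.5,-7],[1.2,18,-8.1],[1.4,20,-9],[1.8,21.4,-9.6],[1.8,21.4,-9.6]],"dr":[[0,0,0],[0,0,0],[0,0,0],[0,0,0],[0,0,0],[0,0,0],[0,0,0],[0,0,0],[0,0,0],[0,0,0]]}'; python3 -c "
from h import *
go([.6117,.2094,.09],down(-.043))"
```

```text
clock: 9.6
position: [0.6172, 0.2098, 0.2379]
ee_rot: [-0.488, -0.511, -0.489, 0.512]
contact_force: [-0.7, -0.3, -0.2]
width: 0.0853
delta cm [14.79, -0.53, 0.06] dr [-0.002, 0.0, 0.001]
```

```bash
python3 -m creep '{"delta_pos":[[3,0,0],[5,0,0],[6,0,0],[6,0,0],[6,0,0]],"dr":[[0,0,0],[0,0,0],[0,0,0],[0,0,0],[0,0,0]]}'; python3 -c "
from h import *
go([.6117,.2094,.09],down(-.043))"
```

```text
clock: 10.1
position: [0.6151, 0.2092, 0.1812]
ee_rot: [0.489, 0.512, 0.488, -0.511]
contact_force: [-0.2, -0.2, 1.9]
width: 0.0855
delta cm [9.12, -0.36, -0.0] dr [-0.002, -0.0, -0.001]
```

```bash
python3 -m creep '{"delta_pos":[[0.5,-0.3,0],[2,-0.3,0],[3.5,-0.3,0],[5,-0.3,0],[6.5,-0.3,0],[7.5,-0.3,0],[8.5,-0.3,0],[9.1,-0.3,0],[9.1,-0.3,0],[9.1,-0.3,0]],"dr":[[0,0,0],[0,0,0],[0,0,0],[0,0,0],[0,0,0],[0,0,0],[0,0,0],[0,0,0],[0,0,0],[0,0,0]]}'; python3 -m creep '{"delta_pos":[[0,0,0],[0,0,0],[0,0,0],[0,0,0],[0,0,0],[0,0,0],[0,0,0],[0,0,0]],"dr":[[0,0,0],[0,0,0],[0,0,0],[0,0,0],[0,0,0],[0,0,0],[0,0,0],[0,0,0]]}' -1 50
```

```text
clock: 11.1
position: [0.6122, 0.2094, 0.0896]
ee_rot: [0.489, 0.511, 0.488, -0.511]
contact_force: [-0.4, 1.1, -0.4]
width: 0.0853
clock: 11.9
position: [0.6121, 0.2094, 0.0896]
ee_rot: [0.489, 0.511, 0.488, -0.511]
contact_force: [0.5, -0.2, 2.7]
width: 0.0235
```

Gripped at 23.5 mm. Lifting straight up.

```bash
python3 -m creep '{"delta_pos":[[-0.4,0,0],[-1.4,0,0],[-2.8,0,0],[-4.4,0,0],[-6,0,0],[-7.8,0,0],[-9.6,0,0],[-11.2,0,0],[-12.4,0,0],[-13,0,0]],"dr":[[0,0,0],[0,0,0],[0,0,0],[0,0,0],[0,0,0],[0,0,0],[0,0,0],[0,0,0],[0,0,0],[0,0,0]]}' - 60; cat > tgt.py <<'E'
from h import *
yaw,s=-.405,.361
d=np.array([-np.cos(yaw),-np.sin(yaw),0]);e=np.array([0,0,1.])
look=d*np.cos(s)-e*np.sin(s);X=-look;Z=d*np.sin(s)+e*np.cos(s);Y=np.cross(Z,X)
lens=np.array([.671,-.344,0])+.106*d+[0,0,.227]
RL=np.stack([X,Y,Z],1)
Rt=np.stack([-Z,X,np.cross(-Z,X)],1)
H=.066
def tcp(dist,off=(0,0)):
    win=lens-X*dist+Y*off[0]+Z*off[1]; return win-.012*X+(H-.031)*Z
E
python3 - <<'E'
from tgt import *
print(manip.get_state()["qpos"].round(2),lens,tcp(.12),tcp(.2))
go(tcp(.2),down(yaw)); go(tcp(.2),Rt)
E
```

```text
clock: 12.9
position: [0.6123, 0.2095, 0.2214]
ee_rot: [0.489, 0.512, 0.488, -0.51]
contact_force: [0.9, -0.1, -1.7]
width: 0.0233
[ 0.22  0.39  1.36 -0.    1.39  0.27] [ 0.57357515 -0.30223401  0.227     ] [ 0.44871126 -0.24870492  0.21312033] [ 0.37992239 -0.21921517  0.18486353]
delta cm [3.57, -21.29, 43.88] dr [0.36, -0.001, -0.002]
delta cm [3.57, -21.29, 43.88] dr [0.356, -0.066, 0.355]
```

```bash
python3 -m creep '{"delta_pos":[[0,-0.6,1.2],[0,-1.8,3.6],[0,-3.2,6.6],[0,-4.8,9.8],[0,-6.4,13.1],[0,-8,16.4],[0,-9.6,19.7],[0,-11.2,23],[0,-12.8,26.3],[0,-14.4,29.6]],"dr":[[0.02,0,0],[0.06,0,0],[0.1,0,0],[0.15,0,0],[0.2,0,0],[0.25,0,0],[0.29,0,0],[0.33,0,0],[0.36,0,0],[0.36,0,0]]}'; python3 - <<'E'
from tgt import *
go(tcp(.18),Rt)
E
```

```text
clock: 13.9
position: [0.4521, -0.0811, 0.2184]
ee_rot: [-0.388, -0.59, -0.389, 0.591]
contact_force: [0.6, 0.4, -1.1]
width: 0.0234
delta cm [2.66, 0.7, 15.53] dr [-0.001, 0.001, 0.363]
```

```bash
python3 -m creep '{"delta_pos":[[0.2,0,2.5],[0.4,0,5],[0.8,0.1,7.5],[1.2,0.2,10],[1.6,0.3,12],[2,0.4,13.5],[2.4,0.6,14.8],[2.7,0.7,15.5],[2.7,0.7,15.5],[2.7,0.7,15.5]],"dr":[[0,0,0.04],[0,0,0.08],[0,0,0.12],[0,0,0.17],[0,0,0.22],[0,0,0.27],[0,0,0.32],[0,0,0.361],[0,0,0.361],[0,0,0.361]]}'; python3 - <<'E'
from tgt import *
go(tcp(.12),Rt)
E
```

```text
clock: 14.9
position: [0.3989, -0.2246, 0.1917]
ee_rot: [0.488, 0.651, 0.277, -0.512]
contact_force: [0.0, -0.6, -0.7]
width: 0.0237
delta cm [-0.06, 5.93, 0.24] dr [-0.002, -0.0, 0.002]
```

```bash
python3 -m creep '{"delta_pos":[[0,0.5,0],[0,1.5,0.1],[0,2.5,0.1],[0,3.5,0.2],[0,4.3,0.2],[0,5,0.2],[0,5.5,0.2],[0,5.9,0.2],[0,5.9,0.2],[0,5.9,0.2]],"dr":[[0,0,0],[0,0,0],[0,0,0],[0,0,0],[0,0,0],[0,0,0],[0,0,0],[0,0,0],[0,0,0],[0,0,0]]}'; python3 - <<'E'
from tgt import *
go(tcp(.12),Rt)
for n in("side","top"):
    I=manip.get_image(n);np.savez(n+"2.npz",**{k:np.array(v) for k,v in I.items()})
    W,r,c=cloud(I); L=(W-lens)@RL
    v=I["pixels"].max(2)
    # predicted cartridge region in lens frame: x -.156..-.132(body), y +-.032, z -.031...+.079
    m=(abs(L[...,0]+.132)<.03)&(abs(L[...,1])<.05)&(L[...,2]>-.05)&(L[...,2]<.085)
    if m.sum(): print(n,m.sum(),"lens-frame pct2/50/98",np.percentile(L[m],[2,50,98],axis=0).round(4).tolist())
    low=m&(L[...,2]<.03); print("  low",low.sum(), np.percentile(L[low],[2,50,98],axis=0).round(4).tolist() if low.sum() else "")
    for a in(0,1):
        pass
S=np.load("side2.npz")["pixels"];T=np.load("top2.npz")["pixels"]
A=cv2.resize(S[90:220,220:350],None,fx=4,fy=4,interpolation=cv2.INTER_CUBIC);B=cv2.resize(T[110:240,320:390],None,fx=4,fy=4,interpolation=cv2.INTER_CUBIC)
cv2.imwrite("pics/end2.png",cv2.convertScaleAbs(np.hstack([A,B]),alpha=1.5))
E
```

```text
clock: 15.9
position: [0.4497, -0.2484, 0.2129]
ee_rot: [0.489, 0.651, 0.277, -0.511]
contact_force: [0.5, -0.2, -2.6]
width: 0.0233
delta cm [-0.05, -0.07, 0.06] dr [0.0, -0.0, 0.001]
side 351 lens-frame pct2/50/98 [[-0.1535, -0.0199, -0.0266], [-0.1365, 0.0255, 0.0424], [-0.1067, 0.0375, 0.0843]]
  low 150 [[-0.142, -0.0248, -0.0288], [-0.1383, 0.0302, -0.0], [-0.1185, 0.0375, 0.0288]]
top 224 lens-frame pct2/50/98 [[-0.1442, -0.0019, -0.0255], [-0.1226, 0.0258, 0.0445], [-0.1088, 0.0346, 0.083]]
  low 91 [[-0.1428, -0.005, -0.0296], [-0.1218, 0.0262, -0.003], [-0.1206, 0.0347, 0.0288]]
```

View pics/end2.png

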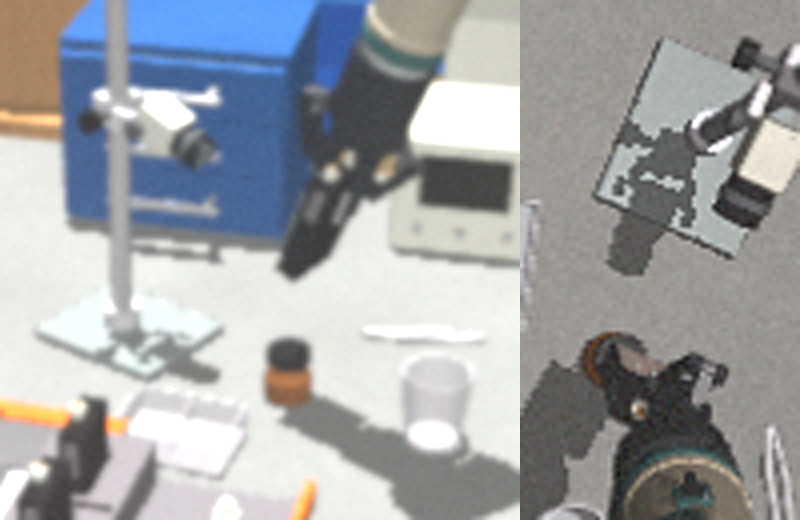

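The cartridge hangs in front of the lens with clear space to it (side crop: lens at (205,150), cartridge (310,225)). One numeric check of squareness, tray and camera.

```bash
python3 -m creep '{"delta_pos":[[0,0,0],[0,0,0],[0,0,0],[0,0,0],[0,0,0]],"dr":[[0,0,0],[0,0,0],[0,0,0],[0,0,0],[0,0,0]]}'; python3 - <<'E'
from tgt import *
from rig import manip
def avg(n):
    L=[manip.get_image(n) for _ in range(6)];I=dict(L[0]);d=np.stack([l["depth"] for l in L]).astype(float);d[d==0]=np.nan
    I["depth"]=np.nan_to_num(np.nanmedian(d,0));return I
def plane(p):
    for _ in range(3):
        u,s,vt=np.linalg.svd(p-p.mean(0),full_matrices=False);e=abs((p-p.mean(0))@vt[2]);p=p[e<=max(.002,np.percentile(e,90))]
    return len(p),p.mean(0).round(4),vt[2].round(3)
S=avg("side");T=avg("top")
L=(cloud(S)[0]-lens)@RL
m=(L[...,0]>-.153)&(L[...,0]<-.123)&(L[...,1]>.02)&(L[...,1]<.045)&(L[...,2]>-.029)&(L[...,2]<.03)
print("side face (want normal y)",plane(L[m]))
p=L[m];print(" edge slope dx/dz of window edge:")
zz=p[:,2];
for lo in np.arange(-.03,.03,.012):
    k=(zz>lo)&(zz<lo+.012); print("  ",round(lo+.006,3),p[k][:,0].min().round(4),p[k][:,0].max().round(4))
W=cloud(T)[0];L=(W-lens)@RL
m=(L[...,0]>-.13)&(L[...,0]<-.11)&(abs(L[...,1])<.04)&(L[...,2]>-.03)&(L[...,2]<.028)
print("window face (want normal x)",m.sum(),plane(L[m]),L[m].min(0).round(4),L[m].max(0).round(4))
# lens unchanged and tray
T0=np.load("topA.npz");d=abs(T["depth"]-T0["depth"])[125:170,368:395];print("cam depth change",np.median(d).round(4))
v=np.array([np.cos(-.043),np.sin(-.043)]);l=np.array([-v[1],v[0]]);a=(W[...,:2]-[.747,.109])@v;b=(W[...,:2]-[.747,.109])@l
for s in(-.095,0,.095):
    m=(W[...,2]>.125)&(abs(a+.14)<.03)&(abs(b-s)<.045);print(s,m.sum(),np.median(W[...,2][m]).round(4) if m.sum() else "", np.median(a[m]).round(4) if m.sum() else "")
s=manip.get_state();print(s["qd"].round(4),s["contact_force"].round(2),s["width"])
E
```

```text
clock: 16.5
position: [0.4499, -0.2487, 0.2132]
ee_rot: [0.489, 0.651, 0.277, -0.511]
contact_force: [0.7, -0.9, -1.6]
width: 0.0234
side face (want normal y) (51, array([-0.1323,  0.0328,  0.002 ]), array([-0.153,  0.988, -0.019]))
 edge slope dx/dz of window edge:
   -0.024 -0.1402 -0.1249
   -0.012 -0.1406 -0.125
   0.0 -0.1412 -0.1246
   0.012 -0.141 -0.1247
   0.024 -0.141 -0.1246
window face (want normal x) 68 (59, array([-0.1209,  0.017 , -0.0029]), array([1.   , 0.017, 0.001])) [-0.1298 -0.0091 -0.0297] [-0.1203  0.0341  0.0269]
cam depth change 0.0009
-0.095 169 0.1333 -0.1401
0 169 0.1333 -0.1402
0.095 0  
[ 0.0025 -0.0014 -0.0006 -0.0013 -0.0008  0.0012] [ 0.1  -0.45 -0.75] 0.02331794626332501
```

Window face normal is (1.000, 0.017, 0.001) in the lens frame, at 121 mm and centred to within about 2 mm. The tray is out and the neighbours are seated. Handing in.

```bash
python3 -c "
from rig import manip
print(manip.sign_off())"
```

```text
the job is handed in; nothing more can be done
None
```

I pulled the tray out by its bridge handle to its stop, about 139 mm. I then gripped the two-collar cartridge from the +y slot across its 24 mm thickness, lifted it and brought it to the camera. The job was handed in at about 17 s of 64 s, still holding the cartridge there; no verdict was reported.

**Window pose (lens frame):**
- **Distance:** the window is about 121 mm from my estimate of the lens glass.
- **Facing:** the face normal is (1.000, 0.017, 0.001), so it is square to the camera within about 0.02 rad.
- **Centring:** the side face and lower edge agree with a centred window to within about 2 mm.

**Other checks:**
- **Tray and neighbours:** the tray is still out and both neighbours stand at their original height.
- **Camera:** the depth readings on it changed by only about 1 mm, which is within noise.
- **Grip:** the grip width held at 23.3 mm and the arm was still.

**One disagreement:** the narrow side face, fitted from only 51 depth points in the side view, came out 0.15 rad off in yaw. I put that down to edge noise, because the better-conditioned window-face fit, the straight edge profile and the commanded tool pose all agreed. I did not re-check the bystanders one by one; the arm passed well above all of them.

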